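# Fit the keyed drive pulley on the cable tester's shaft

## Robot

A 7-joint arm with a two-finger parallel gripper is mounted at the origin on the work surface. World frame = base frame: x ahead of the robot, y to its left, z up, the work surface at z = 0. Lengths are in m, angles in rad, forces in N, time in s.
With the tool pointing down it reaches from about 0.425 to 0.925 m from the base axis. Payload 6.8 kg.
Tool frame: the origin (TCP) lies between the finger pads, 19 mm behind the fingertips; this is the grasp point; z points along the fingers, y is the line along which they close (so a half turn about z gives the same grasp; the last joint's range is limited). The gripper opens to 85 mm and grips with 20 to 120 N. Pads are 22 mm wide; open, the fingers measure 114 mm over their backs; the gripper's body (76 mm by 85 mm) begins 54 mm behind the grasp point. The pads swing forward as they close: fully open they stand 13 mm farther back than shut.
Start: joints at [1.147, 0.477, 0.022, 1.555, -0.011, 1.109, -0.083], TCP at [0.21, -0.642, 0.25] pointing down, gripper open.
Joint ranges: [-2.96, 2.96], [-0.34, 2.1], [-1.41, 1.46], [0.24, 2.44], [-1.37, 4.51], [0.17, 1.92], [-2.96, 2.96]. Speed limits (rad/s): [2.39, 2.39, 3.14, 3.14, 3.14, 3.14, 3.14].

## Interface

Orientations are given as a unit quaternion [w, x, y, z].
In Python, from station import bot gives the robot as it stands. The module is installed in compiled form; this text tells all that it offers.
- The arm moves only by the shell command python3 -m jog 'ROWS' [OPENING] [FORCE]. ROWS is JSON, a list of rows, each a list of 4 numbers: the shift along the tool's x, y, z in cm, then the turn about the tool's z in rad. In form: [[x, y, z, spin], ...]. A call has 1 to 20 rows; each row is the pose to reach, as a shift and turn from the pose commanded when the call began, along the tool's axes at that moment; what a row does not reach only later rows make up. A row lasts 1/12 s, in which the tool goes at most 41.7 mm and 7.16 degrees, less where a joint would pass 70% of its speed; a pose out of reach is approached as far as the arm can. A call with a gripper value outside its range is refused whole. OPENING is the closure, from -1 (fully open) to 1 (shut), set as the call begins (- or left out, the last holds). The fingers move at their own pace and stop on an object; FORCE is the grip in N (left out, the last holds). Time passes only in rows, so rows that repeat a pose let the fingers close. It gives the time, the measured TCP pose, the force, the opening and the grip force at its end, in the units of the state.
- bot.get_obs(): the state, without advancing time (a new reading comes with each control period).
- bot.read_camera(name): name is "scene" or "top" or "wrist"; returns a dict with "pixels" (480x640x3 uint8, red, green, blue), "depth" (480x640 float32, m along the optical axis (not along the pixel's ray), 0 where there is no reading), "fovy" (degrees; the focal length in pixels is half the picture's height over the tangent of half this angle, whatever the lens; pixels are square), "cx", "cy" (the principal point, pixels), "pose" (4x4, takes a point from camera to world coordinates). Camera axes: x right, y down, z forward; pixel columns grow to the right and rows downward; lengths in m; the calibration is good to about 2 mm. The wrist camera is an equidistant fisheye: a pixel r from the principal point sees the ray r / f radians off the axis. A picture is of the moment at which its call begins.
- bot.hand_in(): hands the job in; it is judged then, once.
The state is a dict: "t": time; "q": joint angles; "joint_vel": joint speeds; "joint_torque": joint torques, N m; "eef_pos": TCP position; "tool_rot": TCP orientation; "contact_force": force on the tool from outside, world axes, zero at the start; "torque": the same for the moment, N m; "gripper_width": opening from 0.0 (shut) to 1.0 (fully open); "grasp_force": force on a finger pad.
Only numpy, scipy, OpenCV 4.12 (cv2) and the standard library are available. Lean on these libraries where they do the work, as an engineer would, in place of code of your own. Each camera call takes 0.05 s, during which the arm holds its last target. There are 200 camera calls.

## Task

Fit the green-flanged pulley on the upright shaft of the small white drive unit: slip its bore over the shaft, turn it gently until its keyway drops over the key, and leave it sitting level and fully home on the shaft's shoulder. Do not force it down while it is still riding on the key, and leave the other things on the bench where they are.

Things in the scene. Friction and masses are not known exactly. Their poses are not given: they have to be found in the camera images.
- pulley: the pulley to fit: aluminium, two green flanges, upright on the 3 mm green mat, about 0.35 kg. Toothed rim 0 to 18 mm above its underside, 72 mm diameter; a bore of 24 mm diameter runs right through, with one keyway 10 mm wide reaching 18 mm from the axis over the full height. Origin: centre of the underside, on the bore axis; z up; the keyway lies on its +x side.
- boss (a point): point on the pulley's axis 40 mm above its underside: the height to grip (TCP here keeps the fingertips clear of the flange). The plain round boss, 44 mm diameter, spans 18 to 46 mm above the underside and can be gripped from above at any yaw. Axes as the pulley's.
- tester: small white drive unit fixed to the bench, housing 200 (x) x 150 (y) x 55 mm high, red stop button at one corner (73 mm high), keyed shaft upright in the middle. Origin: centre of its underside. The brass key on the shaft points along the unit's +x turned by an unmeasured angle, up to 0.6 rad either way (visible until covered). The shaft is braked: it holds about 4 N m.
- seat (a point): centre of the shaft's shoulder (44 mm diameter), 70 mm above the bench, on which the pulley's underside must finally rest. The steel shaft, 22 mm diameter, rises 51 mm above it, the top 5 mm tapering to 14 mm. Axes as the drive unit's.
- keytop (a point): point on the shaft's axis at the level of the key's top, 20 mm above the shoulder: a pulley not lined up stops with its underside here; lined up within about 4 degrees it drops freely. The key is 8 mm wide, reaches 15.5 mm out from the axis and runs from here down to the shoulder. Axes as the drive unit's (they do not show the key's angle).
- spare: blue spare pulley, 72 mm diameter, 36 mm high, standing on the mat: leave alone. It may stand in either place on the mat. Origin: centre of its underside.
- screwdriver: screwdriver with an orange handle lying on the bench: leave alone. Origin at mid-length, underside.
- can: yellow can, 56 mm diameter, 100 mm high: leave alone. Origin: centre of its underside.
- tape: red tape ring lying flat, 90 mm diameter, 19 mm high: leave alone. Origin: centre of its underside.
- collar: small steel collar, 34 mm diameter, 14 mm high: leave alone. Origin: centre of its underside.
- meter: yellow hand multimeter lying flat, 150 x 78 x 41 mm: leave alone. Origin: centre of its underside.
Things that resemble listed ones, but are neither listed nor needed, are in the scene too. Leave any orange or purple look-alike of the pulley alone.

How it is judged:
By the outcome, as a careful person would: the job done as asked, in the order asked, and still so for the second after the job is handed in, with the robot touching nothing.
It also fails if it takes over 72 s, if anything falls off the work surface, if the arm or the gripper's body presses on something with over 40 N, if the wrist force passes 120 N, or if a joint passes its speed limit or range.

## Working session

There is one attempt and no reset: what is moved stays moved. The work goes in short steps, Python scripts to look and compute and a shell command to move; the robot and the scene stay as the last step left them, time stands still between calls to the robot, and variables do not carry over. Pictures are saved under pics/ and viewed, at most 10 in all, crops included, and the job is handed in when it is done.

```bash
mkdir -p pics
python3 - <<'E'
from station import bot
import cv2,numpy as np,pickle
d={n:bot.read_camera(n) for n in("scene","top","wrist")}
pickle.dump(d,open('v0.pkl','wb'))
for n in d:
    cv2.imwrite(f'pics/{n}0.png',d[n]['pixels'][:,:,::-1]);print(n,d[n]['fovy'],d[n]['cx'],d[n]['cy'],d[n]['pose'].round(3).tolist(),(d[n]['depth']>0).mean())
print(bot.get_obs())
E
```

```text
scene 57.58151384535122 322.0316188487118 240.0297026427502 [[-0.795, 0.371, -0.48, 1.049], [0.606, 0.509, -0.611, 0.55], [0.018, -0.777, -0.63, 0.695], [0.0, 0.0, 0.0, 1.0]] 0.9959440104166667
top 50.55914695086182 314.749334473119 242.45386934484767 [[-0.018, -0.98, 0.198, 0.313], [-1.0, 0.017, -0.006, -0.052], [0.003, -0.198, -0.98, 1.29], [0.0, 0.0, 0.0, 1.0]] 0.9957975260416667
wrist 65.70646984690485 314.1666380517068 237.14850541765833 [[0.311, -0.907, -0.284, 0.283], [-0.951, -0.297, -0.091, -0.618], [-0.001, 0.298, -0.955, 0.372], [0.0, 0.0, 0.0, 1.0]] 0.994931640625
{'t': 0.15, 'q': array([ 1.14689667,  0.47766345,  0.02234915,  1.55621632, -0.01149557,
        1.10933549, -0.08310272]), 'joint_vel': array([-0.00205251, -0.00314386, -0.00079472, -0.00145488,  0.00142417,
        0.00038383, -0.00030388]), 'joint_torque': array([ 2.98733627e-03, -5.96923506e+01,  1.61020383e+00, -2.81493044e+01,
        1.26579171e-02,  6.47695721e-03,  3.12212626e-05]), 'eef_pos': array([ 0.20949416, -0.64120189,  0.2492168 ]), 'tool_rot': array([-7.27004318e-04,  9.87558254e-01,  1.57251828e-01, -1.72450974e-04]), 'contact_force': array([ 0.64798744,  0.02041569, -0.59560041]), 'torque': array([ 0.04435536,  0.01141287, -0.08443272]), 'grasp_force': 0.0, 'gripper_width': 1.000484606303341}
```

View pics/top0.png

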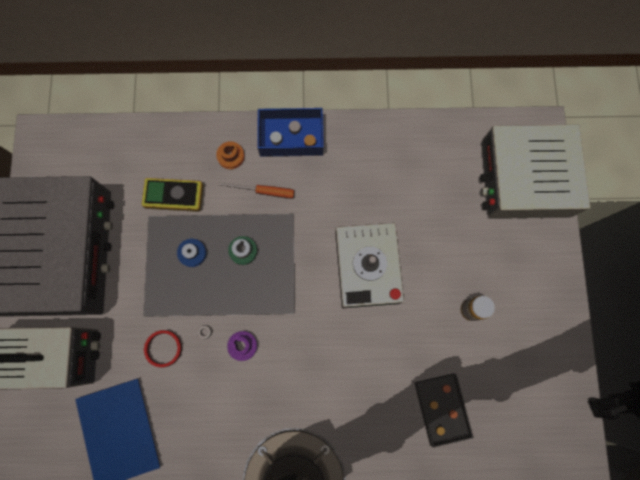

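View pics/scene0.png

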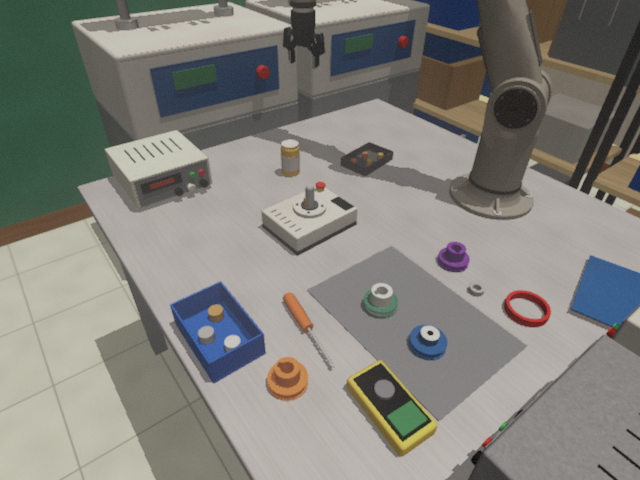

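The top view shows the pulley at about (242,250) and the drive unit's shaft at about (370,262). In the scene view they are at (380,300) and (310,195). The blue spare, the orange and purple look-alikes and the other items stand apart from them. Next I'll write helpers and take a rough two-view measurement.

```bash
cat > h.py <<'E'
import numpy as np,cv2
from scipy.spatial.transform import Rotation as R
def ray(c,u,v,fish=False):
    f=240/np.tan(np.radians(c['fovy'])/2); x=np.array([u-c['cx'],v-c['cy']],float)
    if fish:
        r=np.hypot(*x); th=r/f; d=np.r_[x/max(r,1e-9)*np.sin(th),np.cos(th)]
    else: d=np.r_[x/f,1.]
    P=c['pose']; return P[:3,3],P[:3,:3]@(d/np.linalg.norm(d))
def plane(c,u,v,z,fish=False):
    o,d=ray(c,u,v,fish); return o+d*(z-o[2])/d[2]
def cross(rs):
    A=np.zeros((3,3));b=np.zeros(3)
    for o,d in rs:
        M=np.eye(3)-np.outer(d,d);A+=M;b+=M@o
    p=np.linalg.solve(A,b); return p,[np.linalg.norm((np.eye(3)-np.outer(d,d))@(p-o)) for o,d in rs]
def toolR(o): w,x,y,z=o['tool_rot']; return R.from_quat([x,y,z,w]).as_matrix()
def mask(c,lo,hi):
    return cv2.inRange(cv2.cvtColor(c['pixels'],cv2.COLOR_RGB2HSV),lo,hi)
def blobs(m,amin=20):
    n,l,s,ce=cv2.connectedComponentsWithStats(m)
    return [(s[i,4],ce[i].round(1),s[i,:4]) for i in range(1,n) if s[i,4]>=amin],l
E
python3 - <<'E'
from h import *;import pickle
from station import bot
d=pickle.load(open('v0.pkl','rb'))
for n in('top','scene'):
    c=d[n]
    print(n,'green',[(a,list(ce),list(b)) for a,ce,b in blobs(mask(c,(60,70,40),(92,255,255)),40)[0]])
    print(n,'red',[(a,list(ce),list(b)) for a,ce,b in blobs(mask(c,(0,150,80),(5,255,255)),10)[0]])
t,s=d['top'],d['scene']
print('pulley flange',plane(t,242,250,.02),plane(s,380,302,.02))
print('boss top x-view',cross([ray(t,240,245),ray(s,382,289)]))
print('shaft top',cross([ray(t,372,258),ray(s,310,186)]), plane(t,370,264,.07))
o=bot.get_obs();T=toolR(o);print(T.round(3))
for n in('top','scene'):
    c=d[n]
    im=c['pixels'][:,:,::-1]
    a=im[220:320,190:410] if n=='top' else im[150:340,250:470]
    cv2.imwrite(f'pics/{n}1.png',cv2.resize(a,None,fx=3,fy=3,interpolation=cv2.INTER_CUBIC))
E
```

```text
top green [(np.int32(286), [np.float64(155.3), np.float64(191.5)], [np.int32(147), np.int32(182), np.int32(18), np.int32(20)]), (np.int32(225), [np.float64(244.5), np.float64(253.6)], [np.int32(229), np.int32(237), np.int32(28), np.int32(27)])]
top red [(np.int32(12), [np.float64(100.5), np.float64(198.5)], [np.int32(99), np.int32(197), np.int32(4), np.int32(4)]), (np.int32(24), [np.float64(491.8), np.float64(201.1)], [np.int32(490), np.int32(199), np.int32(5), np.int32(6)]), (np.int32(68), [np.float64(394.8), np.float64(293.5)], [np.int32(391), np.int32(289), np.int32(9), np.int32(10)]), (np.int32(266), [np.float64(162.4), np.float64(348.4)], [np.int32(145), np.int32(331), np.int32(36), np.int32(36)])]
scene green [(np.int32(19203), [np.float64(45.3), np.float64(104.8)], [np.int32(0), np.int32(0), np.int32(118), np.int32(227)]), (np.int32(388), [np.float64(148.7), np.float64(4.5)], [np.int32(127), np.int32(0), np.int32(56), np.int32(13)]), (np.int32(374), [np.float64(358.3), np.float64(42.9)], [np.int32(344), np.int32(34), np.int32(29), np.int32(20)]), (np.int32(698), [np.float64(19
[... 891 characters left out ...]
nt32(36)]), (np.int32(44), [np.float64(611.2), np.float64(331.3)], [np.int32(607), np.int32(327), np.int32(9), np.int32(10)]), (np.int32(32), [np.float64(486.7), np.float64(441.5)], [np.int32(483), np.int32(438), np.int32(8), np.int32(9)])]
pulley flange [0.55339325 0.12536874 0.02      ] [0.56136669 0.13038179 0.02      ]
boss top x-view (array([0.55875622, 0.12665498, 0.05431734]), [np.float64(0.0012872054576499414), np.float64(0.0012872054576499596)])
shaft top (array([ 0.50931709, -0.1912557 ,  0.12256016]), [np.float64(0.0007606767100165664), np.float64(0.0007606767100164918)]) [ 0.50406034 -0.19264729  0.07      ]
[[ 0.951  0.311 -0.001]
 [ 0.311 -0.951  0.001]
 [-0.    -0.001 -1.   ]]
```

```bash
python3 -m jog '[[4,-3,0,0],[8,-6.3,0,0],[12,-9.5,0,0],[16,-12.7,0,0],[20,-15.8,0,0],[24,-19,0,0],[28,-22.2,0,0],[32,-25.3,0,0],[36,-28.5,0,0],[39,-30.9,0,0],[41,-32.5,0,0],[42.3,-33.5,0,0],[42.3,-33.5,0,0],[42.3,-33.5,0,0],[42.3,-33.5,0,0],[42.3,-33.5,0,0]]'
python3 - <<'E'
from station import bot
import cv2,numpy as np,pickle
d=bot.read_camera("wrist");pickle.dump(d,open('v1.pkl','wb'))
cv2.imwrite('pics/w1.png',d['pixels'][:,:,::-1]);print(d['pose'].round(3).tolist())
E
```

```text
t: 1.48
eef_pos: [0.5072, -0.1923, 0.2497]
tool_rot: [0.0, 0.988, 0.157, -0.0]
contact_force: [0.4, -0.3, -0.1]
gripper_width: 1.001
grasp_force: 0.0
[[0.311, -0.907, -0.284, 0.58], [-0.951, -0.296, -0.093, -0.169], [0.0, 0.299, -0.954, 0.373], [0.0, 0.0, 0.0, 1.0]]
```

View pics/w1.png

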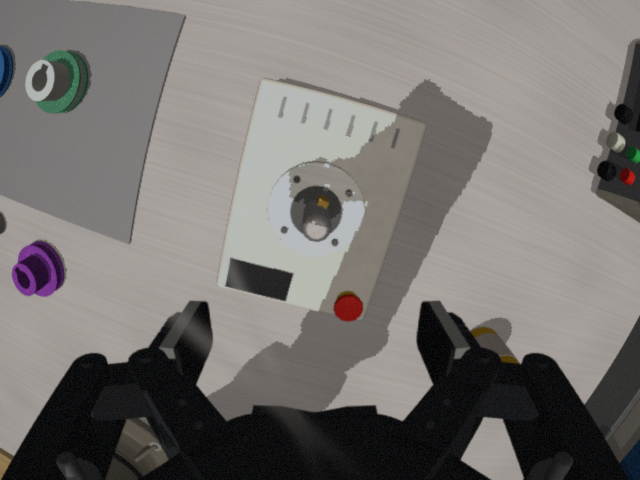

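The key (brass) is visible at about (322,202), the shaft tip at (317,228) and the shoulder disc around (317,208). I'll move closer for a second view so the key angle is measured well.

```bash
python3 -m jog '[[-1.5,0,3,0],[-3,0,6,0],[-4,0,8,0],[-4,0,9,0],[-4,0,9,0],[-4,0,9,0],[-4,0,9,0],[-4,0,9,0]]'
python3 - <<'E'
from station import bot
import cv2,numpy as np,pickle
d=bot.read_camera("wrist");pickle.dump(d,open('v2.pkl','wb'))
im=d['pixels'][:,:,::-1]
cv2.imwrite('pics/w2.png',cv2.resize(im[120:380,180:460],None,fx=2.2,fy=2.2,interpolation=cv2.INTER_CUBIC));print(d['pose'].round(3).tolist())
E
```

```text
t: 2.2
eef_pos: [0.4713, -0.2045, 0.1615]
tool_rot: [0.001, 0.988, 0.157, 0.001]
contact_force: [1.1, -0.2, -0.5]
gripper_width: 0.998
grasp_force: 0.0
[[0.311, -0.908, -0.28, 0.544], [-0.95, -0.296, -0.094, -0.181], [0.002, 0.295, -0.955, 0.285], [0.0, 0.0, 0.0, 1.0]]
```

View pics/w2.png

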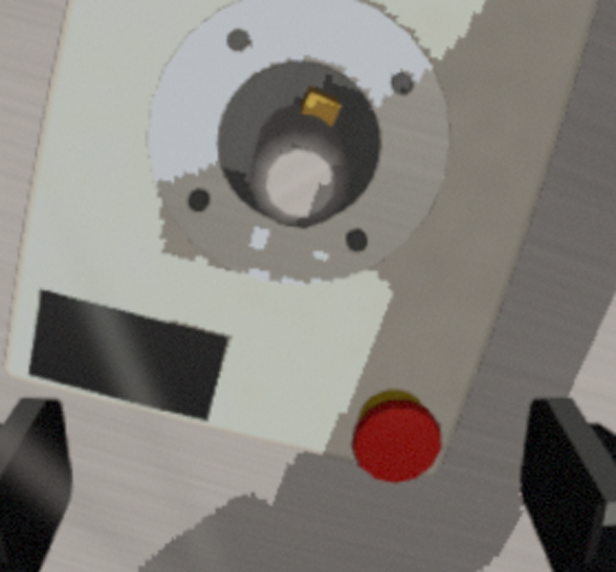

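Run:
```python
from h import *;import pickle
ims=[]
for n,cx,cy in(('v1',320,205),('v2',324,170)):
    c=pickle.load(open(n+'.pkl','rb'))
    k=mask(c,(12,110,60),(32,255,255)); k[:, :cx-40]=0;k[:,cx+40:]=0;k[:cy-40]=0;k[cy+40:]=0
    b,_=blobs(k,5); print(n,'key',[(a,list(ce),list(s)) for a,ce,s in b])
    for z in(.09,):
        u,v=b[0][1]; print(plane(c,u,v,z,True).round(4), cv2.minAreaRect(np.argwhere(k)[:,::-1].astype(np.float32)))
    ims.append(cv2.resize(c['pixels'][cy-28:cy+52,cx-40:cx+40,::-1],(400,400),interpolation=cv2.INTER_NEAREST))
cv2.imwrite('pics/k.png',np.hstack(ims))
```

```text
v1 key [(np.int32(116), [np.float64(322.7), np.float64(201.4)], [np.int32(317), np.int32(195), np.int32(12), np.int32(14)])]
[ 0.526  -0.1934  0.09  ] ((322.8448486328125, 201.36207580566406), (11.554967880249023, 10.5045166015625), 23.198591232299805)
v2 key [(np.int32(200), [np.float64(325.5), np.float64(167.7)], [np.int32(317), np.int32(160), np.int32(18), np.int32(17)])]
[ 0.525  -0.1935  0.09  ] ((325.4319763183594, 167.76333618164062), (16.923080444335938, 12.461540222167969), 22.61986541748047)
```

View pics/k.png

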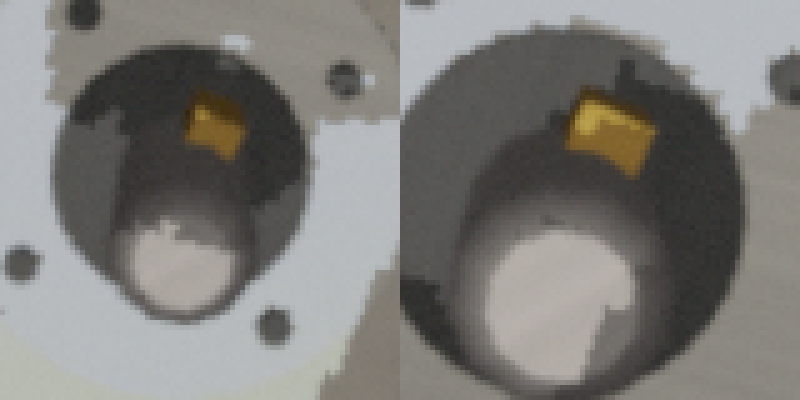

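Run:
```python
from h import *;import pickle
c1,c2=[pickle.load(open(n+'.pkl','rb')) for n in('v1','v2')]
a=lambda c,o,p,z:plane(c,o[0]+p[0]/5-.5+.1,o[1]+p[1]/5-.4,z,True)
A=np.array;an=lambda d:np.arctan2(d[1],d[0])
tip1=(280+183/5-.4,177+272/5-.4);tip2=(284+161/5-.4,142+306/5-.4)
tp=cross([ray(c1,*tip1,True),ray(c2,*tip2,True)]);print('tip',tp)
sh=plane(c2,316,184.2,.07,True);sh1=plane(c1,280+181/5-.4,177+175/5-.4,.07,True)
print('shoulder',sh,sh1)
hol=A([(238,39),(402,83),(199,200),(357,240)]);h=A([plane(c2,180+x/2.2-.3,120+y/2.2-.3,.065,True) for x,y in hol]);print('holes',h.round(4).tolist(),h.mean(0))
# drive unit axes from hole and panel
for c,o,q in((c1,(280,177),[(193,105),(246,128),(184,140),(235,160)]),(c2,(284,142),[(184,92),(257,125),(167,145),(236,177)])):
    P=[a(c,o,p,.09)[:2] for p in q]
    e=P[0]-P[1]; m=(P[0]+P[1])/2
    print('key corners',A(P).round(4).tolist(),'width',np.linalg.norm(e),'normal ang',an([e[1],-e[0]]),'sides',an(P[0]-P[2]),an(P[1]-P[3]),'outer mid ang from shoulder',an(m-sh[:2]),an(m-(sh[:2]+tp[0][:2])/2),np.linalg.norm(m-sh[:2]))
```

```text
tip (array([ 0.51497743, -0.19127044,  0.13789041]), [np.float64(0.00013406035035336936), np.float64(0.0001340603503533453)])
shoulder [ 0.51208291 -0.19265316  0.07      ] [ 0.51207609 -0.19241346  0.07      ]
holes [[0.5329, -0.1686, 0.065], [0.5354, -0.214, 0.065], [0.4874, -0.1714, 0.065], [0.49, -0.2168, 0.065]] [ 0.51140446 -0.1926851   0.065     ]
key corners [[0.5278, -0.1891], [0.5269, -0.1981], [0.5221, -0.1895], [0.5215, -0.1981]] width 0.009006875096692268 normal ang -0.09930877468831424 sides 0.07161193269803366 0.00042005177926845 outer mid ang from shoulder -0.062279704416518214 -0.11846213389390195 0.015271858393007185
key corners [[0.528, -0.1897], [0.5271, -0.1981], [0.5221, -0.1898], [0.5212, -0.1977]] width 0.008411125497003423 normal ang -0.10764008610622022 sides 0.011138419135905768 -0.05519511089843513 outer mid ang from shoulder -0.07931457314976519 -0.13612185507719163 0.015523260343137401
```

```bash
python3 -m jog '[[1.5,-3,-1,0],[3,-6,-1,0],[4.5,-9,-1,0],[6,-12,-1,0],[7.5,-15,-1,0],[9,-18,0,0],[10.5,-21,1,0],[12,-24,2,0],[13.2,-26.5,3,0],[14,-28,3,0],[14.2,-28.8,3,0],[14.2,-28.8,3,0],[14.2,-28.8,3,0],[14.2,-28.8,3,0]]'
python3 - <<'E'
from station import bot
from h import *
import pickle
d=bot.read_camera("wrist");pickle.dump(d,open('v3.pkl','wb'))
im=d['pixels'][:,:,::-1]
cv2.imwrite('pics/w3.png',cv2.resize(im[60:310,170:470],(750,600)[:1]+(600,)[:0]+(625,) if 0 else (720,600),interpolation=cv2.INTER_CUBIC));print(d['pose'].round(3).tolist())
c2=pickle.load(open('v2.pkl','rb'))
def dp(c,u,v):
    o,r=ray(c,u,v,True); k=c['pose'][:3,2]@r; return (o+r*c['depth'][int(v),int(u)]/k).round(4)
print('shoulder depth',dp(c2,300,165),dp(c2,342,185),'tip',dp(c2,315,203),'key',dp(c2,325,168))
E
```

```text
t: 3.42
eef_pos: [0.5155, 0.1118, 0.1304]
tool_rot: [0.001, 0.988, 0.156, 0.0]
contact_force: [-0.3, -0.2, -0.2]
gripper_width: 1.004
grasp_force: 0.0
[[0.309, -0.908, -0.283, 0.589], [-0.951, -0.294, -0.093, 0.135], [0.001, 0.298, -0.955, 0.253], [0.0, 0.0, 0.0, 1.0]]
shoulder depth [ 0.5198 -0.1803  0.0685] [ 0.5164 -0.2072  0.0698] tip [ 0.5112 -0.1921  0.1201] key [ 0.5247 -0.1934  0.0891]
```

View pics/w3.png

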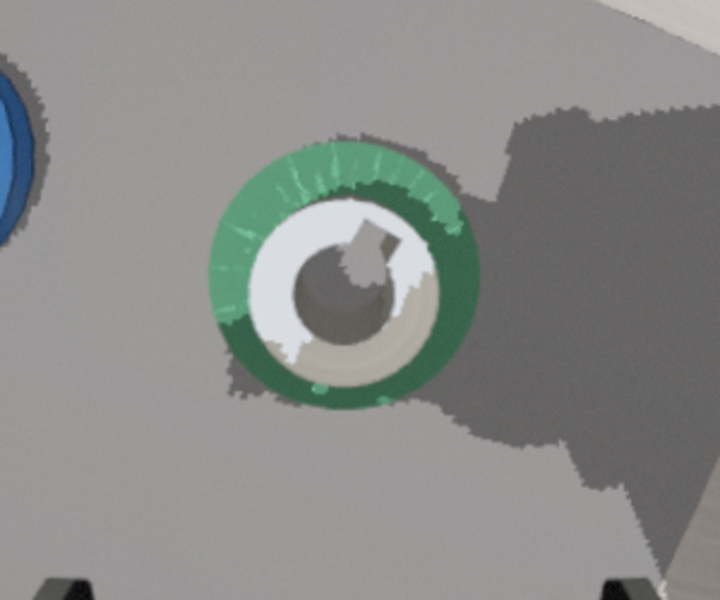

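The boss top is centred at about crop (344,292) and the bore at (344,294). The keyway points to the upper right, with its outer edge from (364,219) to (401,240).

Run:
```python
from h import *;import pickle
c=pickle.load(open('v3.pkl','rb'));A=np.array
f=lambda x,y,z=.049:plane(c,170+x/2.4-.3,60+y/2.4-.3,z,True)
def dp(u,v):
    u=170+u/2.4;v=60+v/2.4
    o,r=ray(c,u,v,True); k=c['pose'][:3,2]@r; return (o+r*c['depth'][int(v),int(u)]/k).round(4)
print('boss depth',dp(270,290),dp(344,365),dp(300,230),'flange',dp(344,165),dp(225,300))
def circ(ps):
    p=A([f(*q)[:2] for q in ps]);M=np.c_[2*p,np.ones(len(p))];s=np.linalg.lstsq(M,(p**2).sum(1),rcond=None)[0];return s[:2],np.sqrt(s[2]+s[:2]@s[:2])
b=circ([(249,292),(440,292),(344,198),(344,387)]);h=circ([(293,294),(395,294),(344,346)]);print(b,h)
# bright/boss mask circle: non-green hole inside green ring
hsv=cv2.cvtColor(c['pixels'],cv2.COLOR_RGB2HSV);g=cv2.inRange(hsv,(60,60,40),(92,255,255))
ct,hr=cv2.findContours(g,cv2.RETR_CCOMP,cv2.CHAIN_APPROX_NONE)
i=max((i for i in range(len(ct)) if hr[0][i][3]>=0),key=lambda i:len(ct[i]))
p=A([plane(c,u,v,.049,True)[:2] for u,v in ct[i][:,0]]);M=np.c_[2*p,np.ones(len(p))];s=np.linalg.lstsq(M,(p**2).sum(1),rcond=None)[0];print('mask boss',s[:2],np.sqrt(s[2]+s[:2]@s[:2]),len(p))
k1,k2=f(364,219)[:2],f(401,240)[:2];e=k1-k2;m=(k1+k2)/2
an=lambda d:np.arctan2(d[1],d[0])
print('width',np.linalg.norm(e),'normal',an([e[1],-e[0]]),'from centre',an(m-b[0]),an(m-h[0]),np.linalg.norm(m-b[0]),'sideR',an(k2-f(385,265)[:2]))
```

```text
boss depth [0.5536 0.1424 0.0479] [0.5417 0.1205 0.0479] [0.5691 0.14   0.0486] flange [0.5861 0.1349 0.0214] [0.5424 0.1542 0.0188]
(array([0.55819512, 0.12589047]), np.float64(0.02220055158767823)) (array([0.55767803, 0.12584271]), np.float64(0.011809075254750575))
mask boss [0.55826958 0.12612298] 0.022750622240656257 229
width 0.009747078660005907 normal -0.2010582792597963 from centre -0.21044625972572684 -0.20178393222074162 0.017365811759611653 sideR -0.2426543059339535
```

```bash
python3 -m jog '[[1.5,0,0,0],[3,0,0,0],[4,0,0,0],[4.5,0,1,0],[4.5,0,2.5,0],[4.5,0,4,0],[4.5,0,5.5,0],[4.5,0,7,0],[4.5,0,8,0],[4.5,0,8.7,0],[4.5,0,8.7,0],[4.5,0,8.7,0],[4.5,0,8.7,0],[4.5,0,8.7,0]]'
```

```text
t: 4.63
eef_pos: [0.5586, 0.1277, 0.0439]
tool_rot: [-0.0, 0.988, 0.157, 0.001]
contact_force: [0.1, 0.8, -0.2]
gripper_width: 0.996
grasp_force: 0.0
```

```bash
python3 -m jog '[[-0.1,0.15,0,0],[-0.1,0.15,0,0],[-0.1,0.15,0,0]]' && python3 -m jog '[[0,0,0,0],[0,0,0,0],[0,0,0,0],[0,0,0,0],[0,0,0,0],[0,0,0,0],[0,0,0,0],[0,0,0,0],[0,0,0,0],[0,0,0,0]]' 0.5 40
```

```text
t: 4.88
eef_pos: [0.5577, 0.1257, 0.0434]
tool_rot: [0.0, 0.988, 0.157, 0.0]
contact_force: [-0.4, 0.4, -0.5]
gripper_width: 1.006
grasp_force: 0.0
t: 5.72
eef_pos: [0.5576, 0.126, 0.0433]
tool_rot: [-0.0, 0.988, 0.157, 0.0]
contact_force: [-1.2, -0.2, 5.7]
gripper_width: 0.501
grasp_force: 40.7
```

```bash
python3 -m jog '[[0,0,-0.3,0],[0,0,-1,0],[0,0,-2.5,0],[0,0,-4.5,0],[0,0,-6.5,0],[0,0,-8.5,0],[0,0,-10.5,0],[0,0,-12.5,0],[0,0,-14,0],[0,0,-15,0],[0,0,-15,0],[0,0,-15,0]]' && python3 -m jog '[[-0.5,1,0,0],[-1.5,3,0,0],[-2.5,5,0,-0.02],[-3.5,7,0,-0.04],[-4.5,9,0,-0.06],[-5.5,11.2,0,-0.08],[-6.6,13.4,0,-0.1],[-7.7,15.6,0,-0.12],[-8.8,17.8,0,-0.12],[-9.9,20,0,-0.12],[-11,22.3,0,-0.12],[-12,24.4,0,-0.12],[-13,26.4,0,-0.12],[-13.7,28,0,-0.12],[-14.1,28.6,0,-0.12],[-14.2,28.9,0,-0.12],[-14.2,28.9,0,-0.12],[-14.2,28.9,0,-0.12],[-14.2,28.9,0,-0.12]]'
python3 - <<'E'
from station import bot
from h import *
import pickle
d={n:bot.read_camera(n) for n in("wrist","scene","top")};pickle.dump(d,open('v4.pkl','wb'))
w=d['wrist']['pixels'][90:390,120:520,::-1];s=d['scene']['pixels'][60:260,200:400,::-1]
cv2.imwrite('pics/w4.png',np.hstack([w,cv2.resize(s,(300,300),interpolation=cv2.INTER_CUBIC)]))
E
```

```text
t: 6.72
eef_pos: [0.5574, 0.1257, 0.1929]
tool_rot: [0.0, 0.988, 0.157, 0.0]
contact_force: [-0.7, 0.0, -2.9]
gripper_width: 0.499
grasp_force: 41.2
t: 8.3
eef_pos: [0.5125, -0.1914, 0.1928]
tool_rot: [-0.0, 0.976, 0.217, 0.0]
contact_force: [-0.0, -0.2, -2.6]
gripper_width: 0.497
grasp_force: 41.2
```

View pics/w4.png

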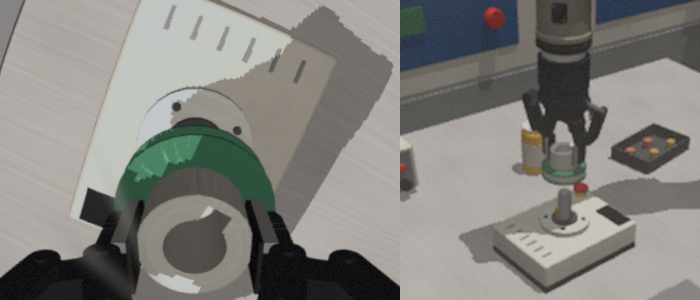

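The pulley is held level above the unit, with the boss top at about crop (194,230) and the keyway toward (215,215). Next I'll check its axis against the shaft.

Run:
```python
from h import *;import pickle
from station import bot
D=pickle.load(open('v4.pkl','rb'));c=D['wrist'];A=np.array
z=bot.get_obs()['eef_pos'];print(z)
f=lambda x,y:plane(c,120+x,90+y,z[2]+.006,True)
b=A([f(*q)[:2] for q in((138,240),(251,240),(194.5,167),(194.5,292))]);print(b.round(4).tolist(),(b[0]+b[1])/2,(b[2]+b[3])/2)
h=A([f(*q)[:2] for q in((163,247),(227,247),(194,217),(194,276))]);print('bore',(h[0]+h[1])/2,(h[2]+h[3])/2)
s=c['pixels'][270:400,240:400,::-1];cv2.imwrite('pics/w4b.png',cv2.resize(s,None,fx=4,fy=4,interpolation=cv2.INTER_CUBIC))
```

```text
[ 0.51253796 -0.19191299  0.19302127]
[[0.5079, -0.171], [0.5256, -0.2087], [0.5429, -0.1775], [0.4946, -0.2002]] [ 0.51678108 -0.18980399] [ 0.51874112 -0.18888447]
bore [ 0.51426195 -0.19118968] [ 0.51379746 -0.19099731]
```

View pics/w4b.png

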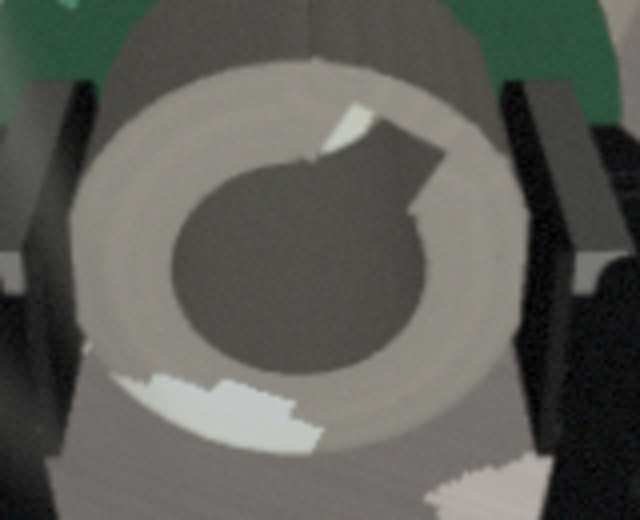

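Run:
```python
from h import *;import pickle
D=pickle.load(open('v4.pkl','rb'));c=D['wrist'];A=np.array;an=lambda d:np.arctan2(d[1],d[0])
def dp(u,v):
    u=240+u/4;v=270+v/4
    o,r=ray(c,u,v,True); k=c['pose'][:3,2]@r; return (o+r*c['depth'][int(v),int(u)]/k).round(4)
print('boss depth',dp(120,250),dp(470,260),dp(300,110),dp(300,400))
for z in(.197,.199):
    f=lambda x,y:plane(c,240+x/4-.4,270+y/4-.4,z,True)[:2]
    def circ(ps):
        p=A([f(*q) for q in ps]);M=np.c_[2*p,np.ones(len(p))];s=np.linalg.lstsq(M,(p**2).sum(1),rcond=None)[0];return s[:2],np.sqrt(s[2]+s[:2]@s[:2])
    b=circ([(72,225),(527,225),(310,60),(300,455),(130,385),(450,420)]);h=circ([(173,268),(425,268),(299,375),(200,340),(395,345)])
    k1,k2=f(362,104),f(445,152);e=k1-k2;m=(k1+k2)/2
    print(b,h,np.linalg.norm(e),an([e[1],-e[0]]),an(m-h[0]),an(m-b[0]))
```

```text
boss depth [ 0.5075 -0.1757  0.1967] [ 0.5208 -0.2057  0.1974] [ 0.5286 -0.1845  0.1975] [ 0.4988 -0.1984  0.197 ]
(array([ 0.51261361, -0.19228184]), np.float64(0.022194575906414608)) (array([ 0.51231809, -0.19187896]), np.float64(0.011957702988836473)) 0.009065223237254609 -0.13720357782657314 -0.09387330326997023 -0.07326058925312738
(array([ 0.51378478, -0.19172299]), np.float64(0.02182089775094157)) (array([ 0.51349423, -0.1913269 ]), np.float64(0.011756377565196815)) 0.008912596941871773 -0.13720357782657627 -0.0938733032697973 -0.0732605892531344
```

```bash
python3 -m jog '[[-0.05,0,0.8,0],[-0.05,0,1.6,0],[-0.05,0,2.4,0],[-0.05,0,3,0],[-0.05,0,3.4,0],[-0.05,0,3.8,0],[-0.05,0,4.1,0],[-0.05,0,4.1,0],[-0.05,0,4.1,0]]' && python3 -m jog '[[0,0,0.2,0],[0,0,0.4,0],[0,0,0.6,0],[0,0,0.8,0],[0,0,1.0,0],[0,0,1.2,0],[0,0,1.2,0],[0,0,1.2,0]]'; python3 -c "
from station import bot;o=bot.get_obs();print(o['contact_force'],o['torque'],o['eef_pos'])"
```

```text
t: 9.2
eef_pos: [0.5118, -0.1931, 0.152]
tool_rot: [-0.0, 0.976, 0.216, -0.0]
contact_force: [-0.9, 0.5, -3.6]
gripper_width: 0.498
grasp_force: 41.2
t: 9.87
eef_pos: [0.5117, -0.1932, 0.1397]
tool_rot: [-0.0, 0.976, 0.216, -0.0]
contact_force: [-0.6, 0.7, -3.4]
gripper_width: 0.496
grasp_force: 41.2
[-0.56156082  0.73007248 -3.42939468] [ 0.22010637  0.18205009 -0.03332018] [ 0.51165729 -0.19319673  0.13973732]
```

```bash
python3 -m jog '[[0,0,0.1,0],[0,0,0.2,0],[0,0,0.3,0],[0,0,0.4,0],[0,0,0.5,0],[0,0,0.6,0],[0,0,0.6,0],[0,0,0.6,0]]' && python3 -m jog '[[0,0,0.1,0],[0,0,0.2,0],[0,0,0.3,0],[0,0,0.3,0],[0,0,0.3,0]]'
```

```text
t: 10.53
eef_pos: [0.5117, -0.1931, 0.1338]
tool_rot: [-0.0, 0.976, 0.216, -0.0]
contact_force: [-0.5, 1.1, -3.8]
gripper_width: 0.501
grasp_force: 41.2
t: 10.95
eef_pos: [0.5118, -0.1931, 0.1308]
tool_rot: [-0.0, 0.976, 0.216, -0.0]
contact_force: [0.1, 1.4, -4.4]
gripper_width: 0.499
grasp_force: 41.2
```

```bash
python3 -m jog '[[0,0,0.05,0],[0,0,0.1,0],[0,0,0.15,0],[0,0,0.2,0],[0,0,0.2,0],[0,0,0.2,0]]'
```

```text
t: 11.45
eef_pos: [0.5118, -0.1932, 0.1289]
tool_rot: [-0.0, 0.976, 0.216, -0.0]
contact_force: [-0.9, 1.2, -3.6]
gripper_width: 0.499
grasp_force: 41.3
```

```bash
python3 -m jog '[[0,0,0.05,0],[0,0,0.1,0],[0,0,0.15,0],[0,0,0.2,0],[0,0,0.2,0],[0,0,0.2,0]]' && python3 -m jog '[[0,0,0.05,0],[0,0,0.1,0],[0,0,0.1,0],[0,0,0.1,0]]'
```

```text
t: 11.95
eef_pos: [0.5118, -0.1932, 0.1269]
tool_rot: [-0.0, 0.976, 0.216, -0.0]
contact_force: [-1.3, 2.3, -2.1]
gripper_width: 0.501
grasp_force: 41.3
t: 12.28
eef_pos: [0.5118, -0.1931, 0.1259]
tool_rot: [-0.0, 0.976, 0.216, -0.0]
contact_force: [-2.2, 2.2, -3.1]
gripper_width: 0.499
grasp_force: 41.3
```

```bash
python3 -m jog '[[-0.01,-0.04,0,0],[-0.01,-0.04,0.1,0],[-0.01,-0.04,0.2,0],[-0.01,-0.04,0.3,0],[-0.01,-0.04,0.4,0],[-0.01,-0.04,0.4,0],[-0.01,-0.04,0.4,0]]'&& python3 -c "
from station import bot;o=bot.get_obs();print(o['contact_force'],o['torque'],o['eef_pos'])"
```

```text
t: 12.87
eef_pos: [0.5117, -0.1931, 0.1219]
tool_rot: [0.0, 0.976, 0.216, 0.0]
contact_force: [0.0, 0.6, -2.8]
gripper_width: 0.494
grasp_force: 41.3
[ 0.03495064  0.64140226 -2.77039244] [0.1201668  0.04703573 0.02979185] [ 0.51168603 -0.19307924  0.12194012]
```

Now the forces are almost purely the weight, and the underside is about 10 mm below the key top, so the keyway is engaged without forcing. I'll continue gently to the shoulder.

```bash
python3 -m jog '[[0,0,0.1,0],[0,0,0.2,0],[0,0,0.3,0],[0,0,0.4,0],[0,0,0.5,0],[0,0,0.6,0],[0,0,0.7,0],[0,0,0.8,0],[0,0,0.8,0],[0,0,0.8,0]]' && python3 -m jog '[[0,0,0.05,0],[0,0,0.1,0],[0,0,0.15,0],[0,0,0.2,0],[0,0,0.2,0],[0,0,0.2,0]]'
```

```text
t: 13.7
eef_pos: [0.5116, -0.1928, 0.1139]
tool_rot: [-0.0, 0.976, 0.216, -0.0]
contact_force: [0.3, -0.5, -3.4]
gripper_width: 0.494
grasp_force: 41.3
t: 14.2
eef_pos: [0.5115, -0.1928, 0.112]
tool_rot: [-0.0, 0.976, 0.216, -0.0]
contact_force: [-0.1, 0.3, -2.2]
gripper_width: 0.495
grasp_force: 41.3
```

```bash
python3 -m jog '[[0,0,0.03,0],[0,0,0.06,0],[0,0,0.1,0],[0,0,0.1,0],[0,0,0.1,0]]'; python3 -m jog '[[0,0,0.03,0],[0,0,0.06,0],[0,0,0.06,0],[0,0,0.06,0]]'
```

```text
t: 14.62
eef_pos: [0.5115, -0.1928, 0.111]
tool_rot: [-0.0, 0.976, 0.216, -0.0]
contact_force: [0.0, -0.6, -2.6]
gripper_width: 0.491
grasp_force: 41.3
t: 14.95
eef_pos: [0.5116, -0.1929, 0.1104]
tool_rot: [0.0, 0.976, 0.216, 0.0]
contact_force: [-0.5, -0.4, -2.7]
gripper_width: 0.494
grasp_force: 41.3
```

```bash
python3 -m jog '[[0,0,0.03,0],[0,0,0.06,0],[0,0,0.06,0]]'; python3 -m jog '[[0,0,0.03,0],[0,0,0.06,0],[0,0,0.06,0]]'
```

```text
t: 15.2
eef_pos: [0.5116, -0.1929, 0.1103]
tool_rot: [0.0, 0.976, 0.216, 0.0]
contact_force: [-2.8, 0.3, 4.2]
gripper_width: 0.496
grasp_force: 41.9
t: 15.45
eef_pos: [0.5117, -0.1929, 0.1102]
tool_rot: [0.0, 0.976, 0.216, 0.0]
contact_force: [-4.3, 2.5, 9.8]
gripper_width: 0.498
grasp_force: 42.5
```

```bash
python3 -m jog '[[0,0,-0.08,0],[0,0,-0.08,0]]' && python3 -m jog '[[0,0,0,0],[0,0,0,0],[0,0,0,0],[0,0,0,0],[0,0,0,0],[0,0,0,0],[0,0,0,0],[0,0,0,0]]' -1 && python3 -m jog '[[0,0,-0.5,0],[0,0,-1.5,0],[0,0,-3,0],[0,0,-5,0],[0,0,-7,0],[0,0,-9,0],[-1,0,-11,0],[-2,0,-12,0],[-3,0,-12,0],[-4,0,-12,0],[-4,0,-12,0],[-4,0,-12,0],[-4,0,-12,0]]'
python3 - <<'E'
from station import bot
from h import *
import pickle
d={n:bot.read_camera(n) for n in("wrist","scene")};pickle.dump(d,open('v5.pkl','wb'))
c=d['wrist'];w=c['pixels'][40:340,120:520,::-1];s=d['scene']['pixels'][120:270,230:380,::-1]
cv2.imwrite('pics/w5.png',np.hstack([w,cv2.resize(s,(300,300),interpolation=cv2.INTER_CUBIC)]))
g=mask(c,(60,60,40),(92,255,255));b,l=blobs(g,200)
for a,ce,q in b: print(a,ce,q)
k=max(range(len(b)),key=lambda i:b[i][0])
P=[]
for v,u in np.argwhere(cv2.erode(g,np.ones((3,3)))>0):
    if abs(u-b[k][1][0])<80 and abs(v-b[k][1][1])<80:
        o,r=ray(c,u,v,True);P.append(o+r*c['depth'][v,u]/(c['pose'][:3,2]@r))
P=np.array(P);P=P[P[:,2]>.083];print(len(P),np.median(P,0)); A=np.c_[P[:,:2]-P[:,:2].mean(0),np.ones(len(P))];print(np.linalg.lstsq(A,P[:,2],rcond=None)[0])
E
```

```text
t: 15.62
eef_pos: [0.5118, -0.1929, 0.1103]
tool_rot: [0.0, 0.976, 0.216, 0.0]
contact_force: [-2.3, 0.4, 4.0]
gripper_width: 0.494
grasp_force: 41.9
t: 16.28
eef_pos: [0.5116, -0.1929, 0.11]
tool_rot: [0.0, 0.976, 0.216, 0.0]
contact_force: [0.3, -0.3, -0.5]
gripper_width: 0.998
grasp_force: 0.0
t: 17.37
eef_pos: [0.475, -0.2095, 0.2291]
tool_rot: [-0.001, 0.976, 0.216, -0.001]
contact_force: [-0.3, -0.4, -0.2]
gripper_width: 0.999
grasp_force: 0.0
3743 [315.1 167.6] [266 125  99  98]
3066 [ 0.52343432 -0.18686252  0.08701837]
[0.05803202 0.02740541 0.08787504]
```

View pics/w5.png

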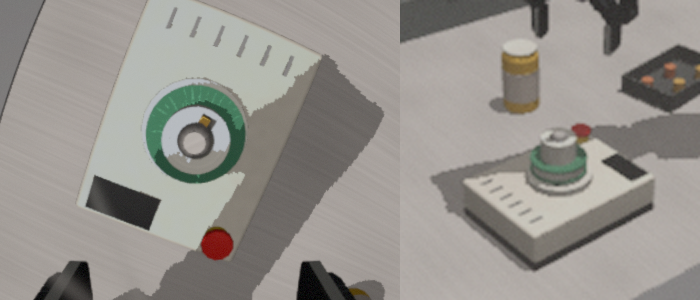

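The pulley is on the shaft: the brass key shows inside the keyway at crop (205,120), and the shaft protrudes at (195,142). I'll check level and height on the boss top before handing in.

Run:
```python
from h import *;import pickle
c=pickle.load(open('v5.pkl','rb'))['wrist']
P=[]
for v in range(140,225):
    for u in range(270,360):
        o,r=ray(c,u,v,True);P.append(o+r*c['depth'][v,u]/(c['pose'][:3,2]@r))
P=np.array(P);ra=np.hypot(P[:,0]-.512,P[:,1]+.1925)
for n,lo,hi,a,b in(('boss',.014,.020,.108,.124),('flange',.025,.034,.08,.095)):
    Q=P[(ra>lo)&(ra<hi)&(P[:,2]>a)&(P[:,2]<b)]
    print(n,len(Q),np.linalg.lstsq(np.c_[Q[:,:2]-[.512,-.1925],np.ones(len(Q))],Q[:,2],rcond=None)[0].round(4))
```

```text
boss 1404 [-0.005   0.0012  0.115 ]
flange 2202 [ 0.0004 -0.0003  0.087 ]
```

```bash
python3 -c "
from station import bot;print(bot.hand_in())"
```

```text
the job is handed in; nothing more can be done
None
```

The green-flanged pulley is on the drive unit's shaft with its keyway over the key, level and home on the shoulder. It went down without riding on the key, nothing else was moved, and I handed the job in at about 17.5 s.

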